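Put the welding bench's fume suction into service

ROBOT

A 6-joint arm with a two-finger parallel gripper is mounted at the origin on the work surface. World frame = base frame: x ahead of the robot, y to its left, z up, the work surface at z = 0. Lengths are in mm, angles in degrees, forces in N, time in s.
With the tool pointing down it reaches from about 300 to 850 mm from the base axis. Payload 4.2 kg.
Tool frame: the origin (TCP) lies at the very end of the fingers, on their centre line; the grasp point (between the pads) lies 19 mm behind it; z points along the fingers, y is the line along which they close (so a half turn about z gives the same grasp; the last joint's range is limited). The gripper opens to 91 mm and grips with 3 to 60 N. Pads are 32 mm wide; open, the fingers measure 118 mm over their backs; the gripper's body (76 mm by 178 mm) begins 60 mm behind the grasp point.
Start: joints at [67.724, 18.312, 89.639, -0, 72.044, -1.146], TCP at [207.289, 536.353, 213.976] pointing down, gripper open.
Joint ranges: [-177.97, 177.97], [-48.28, 115.42], [12.27, 149.76], [-77.06, 257.06], [2.81, 150.46], [-146.56, 146.56]. Speed limits (degrees/s): [147.25, 147.25, 180, 180, 180, 180].

INTERFACE

Orientations are given as [roll, pitch, yaw] about the fixed x, y, z axes, in that order (R = Rz(yaw) Ry(pitch) Rx(roll)).
In Python, from workcell import * gives the robot as it stands.
- The arm moves only by the tool move_arm, never from a script. Its argument "motion" is a list of rows, each a list of 3 entries, a list of its own where there are three numbers: the finger opening in mm, from 0 to 91.2, then the shift along the world's x, y, z in units of 25 mm (1.0 is 25 mm), then the turn, a rotation vector about the world's x, y, z in units of 4 degrees (1.0 is 4 degrees). In form: [[grip, [x, y, z], [ax, ay, az]], ...]. A call has 1 to 20 rows; each row shifts and turns the commanded pose from where the row before left it; what a row does not reach is not made up. A row lasts 1/12 s, in which the tool goes at most 41.7 mm and 7.16 degrees, less where a joint would pass 70% of its speed; a pose out of reach is approached as far as the arm can. A call with a number of a shift or a turn outside -1 to 1 is refused whole. A call with a gripper value outside its range is refused whole. The fingers move at their own pace and stop on an object; "grip_force" is the grip in N (left out, the last holds). Time passes only in rows, so rows that do not move let the fingers close. It gives the time, the measured TCP pose, the force, the opening and the grip force at its end, in the units of the state.
- state(): the state, without advancing time (a new reading comes with each control period).
- grab_frame(name): name is "scene" or "top"; returns the picture (480x640x3 uint8, blue, green, red); there is no depth.
- camera_info(name): a dict with "fx", "fy", "cx", "cy" (pixels), "rvec" (rotation vector, rad) and "tvec" (3), from world to camera coordinates, as OpenCV has them. Camera axes: x right, y down, z forward; pixel columns grow to the right and rows downward; lengths in mm; the calibration is good to about 2 mm. A picture is of the moment at which its call begins. camera_info takes no time and is no camera call.
- job_done(): hands the job in; it is judged then, once.
The state is a dict: "time_s": time; "qpos": joint angles; "qvel": joint speeds; "effort": joint torques, N m; "ee_pos": TCP position; "ee_rot": TCP orientation; "force": force on the tool from outside, world axes, zero at the start; "torque": the same for the moment, N m; "gripper_width": finger opening in mm; "gripper_force": force on a finger pad.
Only numpy, scipy, OpenCV 4.12 (cv2) and the standard library are available. Lean on these libraries where they do the work, as an engineer would, in place of code of your own. Each camera call takes 0.05 s, during which the arm holds its last target. There are 200 camera calls.

TASK

Get the fume suction of the welding bench ready: first secure the spark trap's hatch by sliding its barrel bolt fully across into the keeper and turning the bolt's handle all the way down into the notch. Only then open the leaning suction spigot: squeeze the two side tabs of its collar together, turn the collar anticlockwise, seen looking onto its end, to the open pair of notches and let the tabs spring back out so that it is locked there. Leave everything else on the bench where it is, let go, and take the gripper clear.

Things in the scene. Friction and masses are not known exactly. Their poses are not given: they have to be found in the camera images.
- spark_trap: Grey painted steel box, 200 (x) by 260 (y) by 100 mm high, fixed to the bench, a dark hatch plate on it (top at 106 mm). Origin: centre of its underside; z up. On the hatch a steel barrel bolt lies along the trap's y, its axis at x = -20, z = 134 mm; keeper at y = -110 mm. Barrel: 27 mm wide, y -58 to +60 mm, top z = 151 mm, slotted along its top, with a 15 mm notch in its -x side at y = -30 mm.
- bolt (a joint): Slide of the barrel bolt in m: 0 = drawn back, 0.06 = fully across, a stop. It moves towards the trap's -y, against about 2.5 N of friction. The handle stands at the trap's y = 30 mm minus this value. The handle can be turned down only when the bolt is within about 2.5 mm of fully across.
- bolt_handle (a joint): Turn of the bolt's handle about the bolt axis in rad: 0 = upright, grows as it comes down towards the trap's -x side (the robot's side), 1.22 = fully down in the notch, a stop. It stays where it is left (about 0.1 N m of friction). While the bolt is drawn back the slot keeps it within about 0.15 of upright.
- knob_centre (a point): Centre of the steel knob at the end of the bolt's handle: a cylinder 22 mm across and 26 mm long, its axis parallel to the bolt (trap's y), so it is pinched along the trap's y and can pivot between the fingers. It is 55 mm from the bolt axis; the stem is 9 mm thick.
- spigot: Leaning suction spigot, fixed to the bench: base plate 140 by 140 by 12 mm, aluminium pipe 66 mm across that bends 35 degrees from vertical towards the spigot's own -x (roughly towards the robot). Origin: centre of the base plate's underside; z up. Its upper end, with the collar, is 110 to 200 mm above the bench.
- collar_grip (a point): Point on the collar's turning axis, midway between its two tabs. z: the axis, pointing outward (35 degrees off vertical); y: the line through the tabs (turns with the collar). Black tabs at +y and -y: 24 mm wide, 34 mm tall (z -18 to +16 mm), outer faces 60 mm apart. Notched ring (80 mm across, on a 92 mm flange) below the tabs: top at z = -20 mm. End cap: 40 mm across, up to z = 29 mm.
- collar (a joint): Turn of the collar in rad about collar_grip's z, anticlockwise seen looking onto its end: 0 = shut notches (start), 1.047 = open notches (60 degrees on, marked by double ribs on the flange rim), stop at 1.107. Friction about 0.12 N m. It can leave a pair of notches only while both tabs are pressed in; each tab falls back into a notch when within about 0.06 of it.
- tab_a (a joint): Inward travel of the tab on the +y side of collar_grip in m: 0 = sprung out (in a notch), 0.008 = fully pressed, a stop; it frees the collar from about 0.005 on. Released away from a notch it rests at about 0.0045. Spring 3 N rising to about 8 N.
- tab_b (a joint): The same for the tab on the -y side.
- spray_bottle: Bystander: blue bottle with a white cap, 60 mm across, 190 mm high, standing close beside the spigot (its +y side); origin at the centre of its foot.
- pump_bottle: Bystander: pale clear bottle with a white cap, 68 mm across, 150 mm high, standing in front of the spark trap (its -x side); origin at the centre of its foot.
- steel_offcut: Bystander: dark steel angle, 120 mm long (its y), 40 mm leg lying (its +x) and a 40 mm leg upright at its origin's side; lies on the hatch behind the bolt.
- screwdriver: Bystander: screwdriver, 200 mm long, lying in front; origin under its middle, handle to its -x.
- hammer: Bystander: hammer, 260 mm long, lying on the bench.
- grinding_disc: Bystander: flat grinding disc, 115 mm across, 6 mm thick, lying on the bench.
- goggles: Bystander: green safety goggles, 150 mm long (its y), 52 mm high.

How it is judged (in metres and radians):
On the way, in this order (a step that is already met when the one before it is completed fails the run):
1. the bolt is fully across and its handle down in the notch (value of joint bolt above 0.0545 m and value of joint bolt_handle above 1 rad), for 0.2 s.
2. both tabs are squeezed in and the collar is turned away from the shut notches (value of joint each of tab_a, tab_b above 0.0035 m and value of joint collar above 0.3 rad), for 0.1 s.
3. the collar stands at the open notches with both tabs sprung out (value of joint collar above 0.98 rad and value of joint each of tab_a, tab_b below 0.002 m), for 0.2 s.
At the end, for the whole second after the job is handed in: bolt at least 54.5 of 60 mm across with its handle at least 1.0 rad down, collar turned to at least 0.98 rad with both tabs sprung out (travel below 2 mm), all at rest (all of step 1 and all of step 3 and velocity of joint collar between -0.1 and 0.1 rad/s and velocity of joint bolt between -0.02 and 0.02 m/s); the robot touches nothing.
It fails at once if the collar is turned before the hatch is bolted (value of joint collar above 0.25 rad and not (value of joint bolt above 0.0545 m and value of joint bolt_handle above 1 rad)).
It fails at once if a bystander is pushed out of its place or knocked over (distance of any of spray_bottle, pump_bottle, steel_offcut, screwdriver, hammer, grinding_disc, goggles from where it was at the start of the episode above 0.03 m or angle between any of spray_bottle, pump_bottle, steel_offcut, hammer, grinding_disc, goggles's own z axis and vertical above 0.5 rad).
It also fails if it takes over 51 s, if anything falls off the work surface, if the arm or the gripper's body presses on something with over 40 N, if the wrist force passes 120 N, or if a joint passes its speed limit or range.

## Working session

There is one attempt and no reset: what is moved stays moved. The work goes in short steps, Python scripts to look and compute and a tool call to move; the robot and the scene stay as the last step left them, time stands still between calls to the robot, and variables do not carry over. Pictures are saved under pics/ and viewed, at most 13 in all, crops included, and the job is handed in when it is done.

Besides the shell and the picture viewer there is one more tool, called after "Request:" as name(argument=value, ...) on one line, values as JSON. move_arm: Moves the arm, as the interface text tells. Shifts and turns lie within -1 to 1; 1 stands for 25 mm of shift or 4 degrees of turn. Its arguments: {"type":"object","properties":{"motion":{"type":"array","items":{"type":"array"}},"grip_force":{"type":"number"}},"required":["motion"]}

```bash
mkdir -p pics; ls; python3 - <<'E'
from workcell import *
import cv2
for n in("scene","top"):
    cv2.imwrite(f"pics/{n}0.png",grab_frame(n)); print(camera_info(n))
print(state())
E
```

```text
pics
{'fx': 616.4635954663645, 'fy': 616.4635954663645, 'cx': 316.5035490776624, 'cy': 232.60776662567042, 'rvec': array([ 0.71300116,  2.52592945, -1.27664344]), 'tvec': array([ 485.37992757,  -86.48296953, 2035.80435801])}
{'fx': 623.1406328086929, 'fy': 623.1406328086929, 'cx': 311.600314866442, 'cy': 237.1452298761241, 'rvec': array([ 2.12929251, -2.17940828,  0.14938446]), 'tvec': array([  -2.87466138,  584.96392472, 1625.67847312])}
{'time_s': 0.1, 'qpos': array([ 6.77232471e+01,  1.83482722e+01,  8.96997573e+01, -4.24015948e-04,
        7.20440124e+01, -1.14679144e+00]), 'qvel': array([ 0.01725681, -0.12120322, -0.17838524,  0.06725176,  0.16943318,
        0.00659395]), 'effort': array([ 9.53774033e-04, -4.13332057e+01, -2.32506770e+01,  7.29594030e-02,
        4.22491855e-02, -5.19070159e-05]), 'ee_pos': array([207.11582314, 535.91507531, 213.1990954 ]), 'ee_rot': array([-1.79907968e+02, -1.43904864e-03,  1.58870168e+02]), 'force': array([-0.37848043, -0.27719712, -0.76588916]), 'torque': array([-0.02399469, -0.00621322,  0.00514933]), 'gripper_force': 0.0, 'gripper_width': 91.16355562402984}
```

View pics/scene0.png

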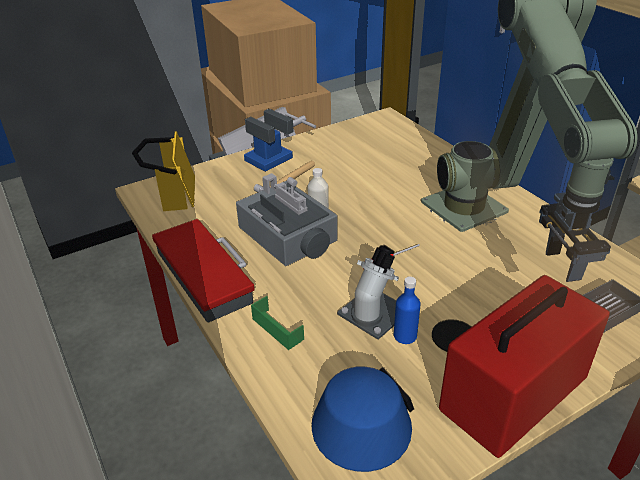

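View pics/top0.png

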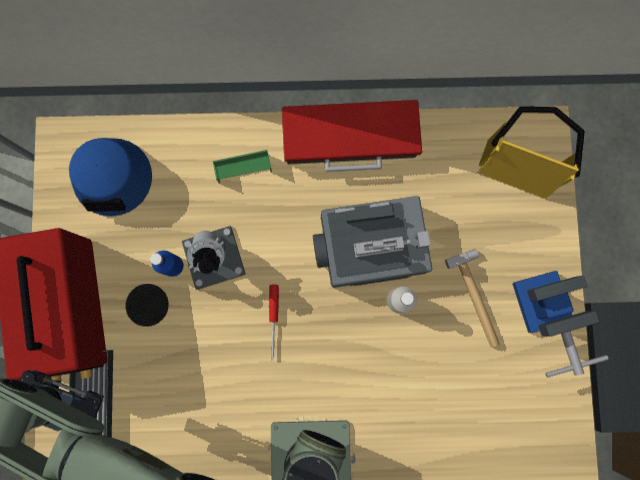

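The overview shows the trap around top (375,240) and the spigot around top (210,260), with the spray bottle to its left. Next I'll enlarge both.

```bash
python3 - <<'E'
import cv2,numpy as np
t=cv2.imread("pics/top0.png");s=cv2.imread("pics/scene0.png")
def c(im,x,y,w,h,k):return cv2.resize(im[y:y+h,x:x+w],None,fx=k,fy=k,interpolation=cv2.INTER_CUBIC)
a=c(t,310,185,130,110,6); cv2.imwrite("pics/a.png",a)           # 780x660 -> trim
cv2.imwrite("pics/a.png",c(t,310,190,130,100,6))
cv2.imwrite("pics/b.png",np.hstack([c(t,175,220,75,75,5),c(s,330,235,80,75,5)]))
E
```

```text
(no output)
```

View pics/a.png

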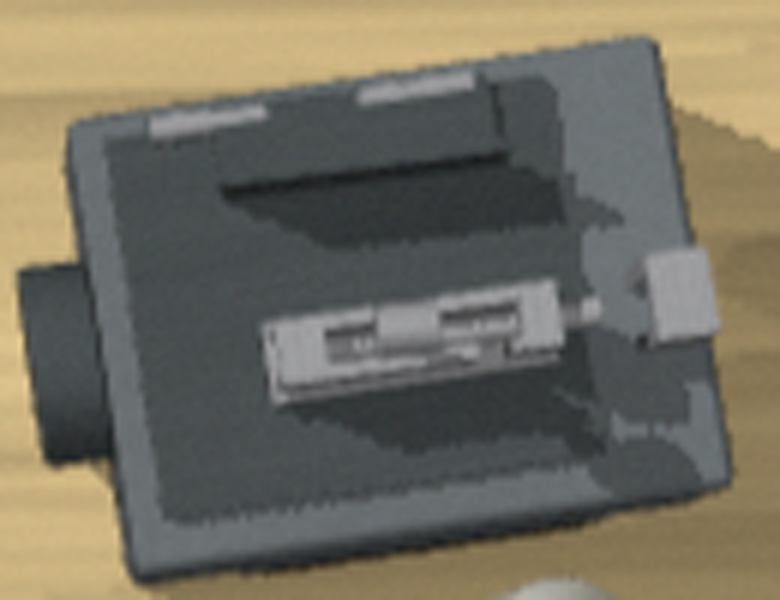

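View pics/b.png

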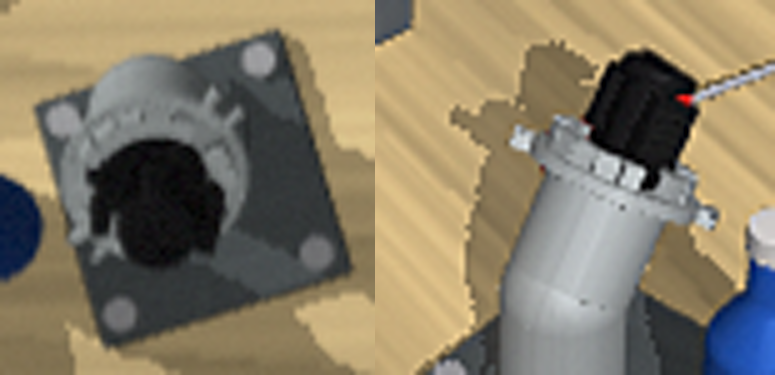

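Crop a: the trap's top-face corners are at about (70,120), (655,38), (730,490) and (135,580), and the knob at about (410,320). Crop b: the plate corners are at about (37,105), (278,30), (350,270) and (105,347). Double ribs show at upper right and lower left, and the tabs run roughly left to right.

```bash
cat > h.py <<'E'
import cv2,numpy as np
from workcell import *
C={}
for n in("scene","top"):
    i=camera_info(n);K=np.array([[i['fx'],0,i['cx']],[0,i['fy'],i['cy']],[0,0,1]])
    R=cv2.Rodrigues(i['rvec'])[0];C[n]=(K,R,i['tvec'],-R.T@i['tvec'],i['rvec'])
def ray(n,p):
    K,R,t,c,_=C[n];return c,R.T@np.linalg.solve(K,[p[0],p[1],1])
def onz(n,p,z):
    c,d=ray(n,p);return c+d*(z-c[2])/d[2]
def proj(n,X):
    K,R,t,c,r=C[n];return cv2.projectPoints(np.float64(X).reshape(-1,3),r,t,K,None)[0].reshape(-1,2)
def tri(p,q):
    c1,d1=ray("top",p);c2,d2=ray("scene",q)
    s=np.linalg.lstsq(np.c_[d1,-d2],c2-c1,rcond=None)[0];a,b=c1+s[0]*d1,c2+s[1]*d2
    return (a+b)/2,np.linalg.norm(a-b)
def fit(src,dst):
    m,n=src.mean(0),dst.mean(0);z=((dst-n)@[1,1j])@np.conj((src-m)@[1,1j]);a=np.angle(z)
    R=np.array([[np.cos(a),-np.sin(a)],[np.sin(a),np.cos(a)]]);return n-R@m,np.degrees(a),np.linalg.norm((src@R.T+n-R@m)-dst,axis=1)
E
python3 - <<'E'
from h import *
print("cams",C["top"][3],C["scene"][3])
def cr(p,k,o):return (np.array(p)+.5)/k-.5+o
tc=[onz("top",cr(p,6,(310,190)),100)[:2] for p in[(70,120),(655,38),(730,490),(135,580)]]
src=np.array([(100,130),(100,-130),(-100,-130),(-100,130)])
print("trap",fit(src,np.array(tc)),[np.linalg.norm(tc[i]-tc[i-1]) for i in range(4)])
for nm,p,z in(("knobtop",(410,318),200),("barrelL",(268,360),150),("barrelR",(560,318),150)):
    print(nm,onz("top",cr(p,6,(310,190)),z))
sc=[onz("top",cr(p,5,(175,220)),12)[:2] for p in[(37,105),(278,30),(350,270),(105,347)]]
src=np.array([(70,70),(70,-70),(-70,-70),(-70,70)])
o,a,r=fit(src,np.array(sc));print("spigot",o,a,r,[np.linalg.norm(sc[i]-sc[i-1]) for i in range(4)])
# collar_grip z~165 hypothesis; black mask centroid
import cv2
t=cv2.imread("pics/top0.png")
m=cv2.inRange(t,(0,0,0),(32,32,32));m[:235]=0;m[280:]=0;m[:,:185]=0;m[:,225:]=0
M=cv2.moments(m,True);print("blk top",M['m10']/M['m00'],M['m01']/M['m00'],M['m00'])
s=cv2.imread("pics/scene0.png")
m=cv2.inRange(s,(0,0,0),(32,32,32));m[:240]=0;m[275:]=0;m[:,:365]=0;m[:,400:]=0
M=cv2.moments(m,True);print("blk scene",M['m10']/M['m00'],M['m01']/M['m00'],M['m00'])
# bottles
for n,p,z in(("spray cap",(157,259),190),("pump cap",(407,298),150)):print(n,onz("top",p,z))
hs=cv2.cvtColor(t,cv2.COLOR_BGR2HSV);m=cv2.inRange(hs,(105,150,60),(125,255,255));m[:240]=0;m[285:]=0;m[:,:145]=0;m[:,190:]=0
print(cv2.boundingRect(m))
E
```

```text
cams [ 363.0608773    -5.85108497 1689.13413294] [1263.1464086  1206.25150598 1156.28319064]
trap (array([ 564.2411985 , -181.17270756]), np.float64(6.840455129703518), array([2.56563051, 1.65521425, 2.6543491 , 1.28532294])) [np.float64(200.00368607504547), np.float64(255.94133653579215), np.float64(197.9254979379202), np.float64(256.5436345524647)]
knobtop [ 546.23228867 -174.86561331  200.        ]
barrelL [ 536.21208546 -121.0369377   150.        ]
barrelR [ 550.94584921 -242.80858632  150.        ]
spigot [540.22065828 250.74252022] 16.056899743844472 [2.68458286 2.06738383 2.30597837 1.7472875 ] [np.float64(136.96192629066854), np.float64(136.31388576885732), np.float64(137.04814354652578), np.float64(137.2716087942463)]
blk top 206.22540983606558 259.9405737704918 488.0
blk scene 382.89859154929576 257.4169014084507 355.0
spray cap [519.85177512 358.86022451 190.        ]
pump cap [ 413.35961358 -246.94819715  150.        ]
(152, 251, 31, 25)
```

```bash
cat >> h.py <<'E'
from scipy.spatial.transform import Rotation as Ro
TR,TY=np.array([564.2,-181.2,0]),6.84
SP,SY=np.array([540.2,250.7,0]),16.06
def trap(*p):return TR+Ro.from_euler('z',TY,degrees=True).apply(p)
def spf(ang,lx,z):  # collar frame: rotation and origin
    R=Ro.from_euler('z',SY,degrees=True)*Ro.from_euler('y',-35,degrees=True)*Ro.from_euler('z',ang,degrees=True)
    return R,SP+Ro.from_euler('z',SY,degrees=True).apply([lx,0,z])
E
python3 - <<'E'
from h import *
p,e=tri((206.2,259.9),(382.9,257.4));l=Ro.from_euler('z',-SY,degrees=True).apply(p-SP);print("black centroid tri",p,e,"local",l)
lx,z=l[0]+3,l[2]-4
s=cv2.imread("pics/scene0.png");t=cv2.imread("pics/top0.png")
def dr(n,im,X,k,o,img,col):
    for q in proj(n,X):cv2.circle(img,tuple(int(v) for v in ((q-o+.5)*k-.5)),2,col,-1)
def crop(im,o,w,h,k):return cv2.resize(im[o[1]:o[1]+h,o[0]:o[0]+w],None,fx=k,fy=k,interpolation=cv2.INTER_CUBIC)
A=crop(s,(235,165),100,75,4);dr("scene",s,[trap(-20,30-b,189) for b in(0,22)],4,np.array([235,165]),A,(0,0,255));dr("scene",s,[trap(-20,60,134),trap(-20,-58,134)],4,np.array([235,165]),A,(0,255,0))
B=crop(t,(320,210),100,75,4);dr("top",t,[trap(-20,30-b,189) for b in(0,22)],4,np.array([320,210]),B,(0,0,255));dr("top",t,[trap(-20,60,134),trap(-20,-58,134)],4,np.array([320,210]),B,(0,255,0))
R,c=spf(-30,lx,z);X=[c+R.apply(v) for v in[(0,30,16),(0,-30,16),(0,30,-18),(0,-30,-18)]];Y=[c+R.apply([20*np.cos(a),20*np.sin(a),29]) for a in np.arange(0,6.28,.4)]
Z=[c+R.apply([46*np.cos(a),46*np.sin(a),-30]) for a in np.arange(0,6.28,.3)]
E1=crop(s,(335,238),80,60,5);D=crop(t,(165,230),80,60,5)
for n,im,o in(("scene",E1,(335,238)),("top",D,(165,230))):
    o=np.array(o);dr(n,None,X,5,o,im,(0,0,255));dr(n,None,Y,5,o,im,(0,255,0));dr(n,None,Z,5,o,im,(255,255,0))
cv2.imwrite("pics/c.png",np.vstack([np.hstack([A,B]),np.hstack([E1,D])]))
E
```

```text
black centroid tri [515.14569537 243.93024792 173.7786144 ] 3.5648385370042406 local [-25.94930849   0.42557319 173.7786144 ]
```

View pics/c.png

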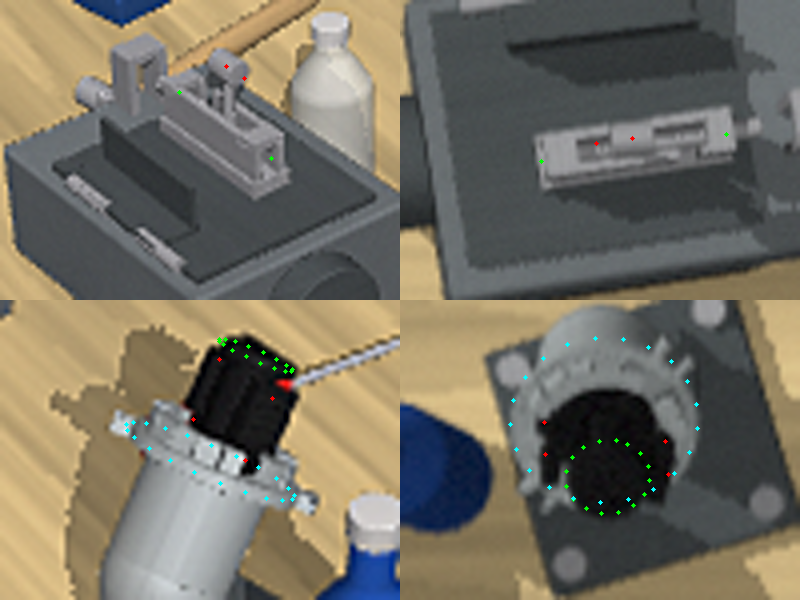

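The red mark for "bolt about 22 mm" lands on the knob in both views, so the bolt starts about 22 mm across. The collar model (tabs at about -30°, grip near z 168) fits both views to within a few mm. Moving to the knob now.

Request:
move_arm(motion=[[91, [0.37, -0.79, 0.3], [0, 0, 0.35]], [91, [0.37, -0.79, 0.3], [0, 0, 0.35]], [91, [0.37, -0.79, 0.3], [0, 0, 0.35]], [91, [0.37, -0.79, 0.3], [0, 0, 0.35]], [91, [0.37, -0.79, 0.3], [0, 0, 0.35]], [91, [0.37, -0.79, 0.3], [0, 0, 0.35]], [91, [0.37, -0.79, 0.3], [0, 0, 0.35]], [91, [0.37, -0.79, 0.3], [0, 0, 0.35]], [91, [0.37, -0.79, 0.3], [0, 0, 0.35]], [91, [0.37, -0.79, 0.3], [0, 0, 0.35]], [91, [0.37, -0.79, 0], [0, 0, 0.35]], [91, [0.37, -0.79, 0], [0, 0, 0.35]], [91, [0.37, -0.79, 0], [0, 0, 0.35]], [91, [0.37, -0.79, 0], [0, 0, 0.35]], [91, [0.37, -0.79, 0], [0, 0, 0.35]], [91, [0.37, -0.79, 0], [0, 0, 0.35]], [91, [0.37, -0.79, 0], [0, 0, 0.35]], [91, [0.37, -0.79, 0], [0, 0, 0.35]], [91, [0.37, -0.79, 0], [0, 0, 0.35]], [91, [0.37, -0.79, 0], [0, 0, 0.35]]])

```text
time_s: 1.77
ee_pos: [392.3, 140.2, 288.7]
ee_rot: [-180.0, -0.0, -173.1]
force: [0.7, -0.1, -0.7]
gripper_width: 90.8
gripper_force: 0.0
```

Request:
move_arm(motion=[[91, [0.434, -0.904, 0], [0, 0, 0]], [91, [0.434, -0.904, 0], [0, 0, 0]], [91, [0.434, -0.904, 0], [0, 0, 0]], [91, [0.434, -0.904, 0], [0, 0, 0]], [91, [0.434, -0.904, 0], [0, 0, 0]], [91, [0.434, -0.904, 0], [0, 0, 0]], [91, [0.434, -0.904, 0], [0, 0, 0]], [91, [0.434, -0.904, 0], [0, 0, 0]], [91, [0.434, -0.904, 0], [0, 0, 0]], [91, [0.434, -0.904, 0], [0, 0, 0]], [91, [0.434, -0.904, 0], [0, 0, 0]], [91, [0.434, -0.904, 0], [0, 0, 0]], [91, [0.434, -0.904, 0], [0, 0, 0]], [91, [0.434, -0.904, 0], [0, 0, 0]], [91, [0, 0, -0.9], [0, 0, 0]], [91, [0, 0, -0.9], [0, 0, 0]], [91, [0, 0, -0.9], [0, 0, 0]], [91, [0, 0, -0.9], [0, 0, 0]], [91, [0, 0, -0.9], [0, 0, 0]], [91, [0, 0, 0], [0, 0, 0]]])

```text
time_s: 3.43
ee_pos: [541.0, -174.0, 171.6]
ee_rot: [179.7, -0.5, -173.1]
force: [-1.4, 0.3, -0.8]
gripper_width: 90.6
gripper_force: 0.0
```

```bash
python3 - <<'E'
from h import *
s=grab_frame("scene");t=grab_frame("top")
def crop(im,o):return cv2.resize(im[o[1]:o[1]+75,o[0]:o[0]+100],None,fx=4,fy=4,interpolation=cv2.INTER_CUBIC)
cv2.imwrite("pics/d.png",np.hstack([crop(s,(245,155)),crop(t,(330,205))]))
E
```

```text
(no output)
```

View pics/d.png

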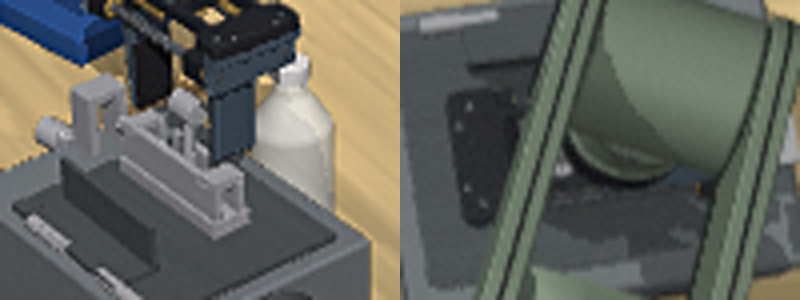

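The knob, at about (187,105), sits between the two fingers just above the barrel. Closing on it now.

Request:
move_arm(motion=[[20, [0, 0, 0], [0, 0, 0]], [20, [0, 0, 0], [0, 0, 0]], [20, [0, 0, 0], [0, 0, 0]], [20, [0, 0, 0], [0, 0, 0]], [20, [0, 0, 0], [0, 0, 0]], [20, [0, 0, 0], [0, 0, 0]], [20, [0, 0, 0], [0, 0, 0]], [20, [0, 0, 0], [0, 0, 0]], [20, [0, 0, 0], [0, 0, 0]], [20, [0, 0, 0], [0, 0, 0]]], grip_force=15)

```text
time_s: 4.37
ee_pos: [544.2, -175.0, 176.4]
ee_rot: [180.0, -0.0, -173.1]
force: [-0.3, 0.2, -0.3]
gripper_width: 27.2
gripper_force: 0.0
```

Request:
move_arm(motion=[[20, [0, 0, 0], [0, 0, 0]], [20, [0, 0, 0], [0, 0, 0]], [20, [0, 0, 0], [0, 0, 0]], [20, [0.024, -0.199, 0], [0, 0, 0]], [20, [0.024, -0.199, 0], [0, 0, 0]], [20, [0.024, -0.199, 0], [0, 0, 0]], [20, [0.024, -0.199, 0], [0, 0, 0]], [20, [0.024, -0.199, 0], [0, 0, 0]], [20, [0.024, -0.199, 0], [0, 0, 0]], [20, [0.012, -0.1, 0], [0, 0, 0]], [20, [0, 0, 0], [0, 0, 0]], [20, [0, 0, 0], [0, 0, 0]]])

```text
time_s: 5.37
ee_pos: [548.4, -208.5, 176.4]
ee_rot: [-179.9, 0.0, -173.1]
force: [1.5, -1.3, -2.3]
gripper_width: 26.2
gripper_force: 15.0
```

Request:
move_arm(motion=[[20, [0.012, -0.1, 0], [0, 0, 0]], [20, [0, 0, 0], [0, 0, 0]], [20, [0, 0, 0], [0, 0, 0]]])

```text
time_s: 5.62
ee_pos: [548.5, -209.9, 176.4]
ee_rot: [-180.0, 0.0, -173.1]
force: [1.0, 1.1, -0.6]
gripper_width: 25.9
gripper_force: 15.0
```

Request:
move_arm(motion=[[20, [0.012, -0.1, 0], [0, 0, 0]], [20, [0, 0, 0], [0, 0, 0]], [20, [0, 0, 0], [0, 0, 0]]])

```text
time_s: 5.87
ee_pos: [548.8, -212.3, 176.4]
ee_rot: [180.0, 0.0, -173.1]
force: [0.8, 1.7, -0.9]
gripper_width: 26.0
gripper_force: 15.0
```

Request:
move_arm(motion=[[20, [0.012, -0.1, 0], [0, 0, 0]], [20, [0, 0, 0], [0, 0, 0]], [20, [0, 0, 0], [0, 0, 0]]])

```text
time_s: 6.12
ee_pos: [549.1, -215.0, 176.4]
ee_rot: [180.0, 0.0, -173.1]
force: [2.5, 3.4, -1.3]
gripper_width: 25.6
gripper_force: 15.0
```

Request:
move_arm(motion=[[20, [0.012, -0.1, 0], [0, 0, 0]], [20, [0, 0, 0], [0, 0, 0]], [20, [0, 0, 0], [0, 0, 0]]])

```text
time_s: 6.37
ee_pos: [549.1, -215.2, 176.4]
ee_rot: [179.7, -0.0, -173.2]
force: [1.8, 8.2, 0.2]
gripper_width: 25.8
gripper_force: 15.0
```

Request:
move_arm(motion=[[20, [0.012, -0.1, 0], [0, 0, 0]], [20, [0, 0, 0], [0, 0, 0]], [20, [0, 0, 0], [0, 0, 0]]])

```text
time_s: 6.62
ee_pos: [548.9, -215.3, 176.4]
ee_rot: [179.5, -0.0, -173.2]
force: [1.6, 14.8, 1.2]
gripper_width: 26.0
gripper_force: 15.0
```

The bolt is at its stop. I'll ease off the push a little and turn the handle down.

Request:
move_arm(motion=[[20, [-0.01, 0.07, 0], [0, 0, 0]], [20, [-0.19, -0.023, -0.008], [0, 0, 0]], [20, [-0.19, -0.023, -0.025], [0, 0, 0]], [20, [-0.186, -0.022, -0.042], [0, 0, 0]], [20, [-0.182, -0.022, -0.058], [0, 0, 0]], [20, [-0.176, -0.021, -0.073], [0, 0, 0]], [20, [-0.169, -0.02, -0.089], [0, 0, 0]], [20, [-0.161, -0.019, -0.103], [0, 0, 0]], [20, [0, 0, 0], [0, 0, 0]]])

```text
time_s: 7.37
ee_pos: [517.2, -219.2, 166.4]
ee_rot: [179.7, -0.0, -173.2]
force: [1.8, 9.6, 0.1]
gripper_width: 26.4
gripper_force: 15.0
```

Request:
move_arm(motion=[[20, [-0.151, -0.018, -0.117], [0, 0, 0]], [20, [-0.14, -0.017, -0.13], [0, 0, 0]], [20, [-0.129, -0.015, -0.141], [0, 0, 0]], [20, [-0.116, -0.014, -0.152], [0, 0, 0]], [20, [-0.102, -0.012, -0.162], [0, 0, 0]], [20, [-0.088, -0.01, -0.17], [0, 0, 0]], [20, [-0.072, -0.009, -0.177], [0, 0, 0]], [20, [-0.03, 0, -0.1], [0, 0, 0]], [20, [0, 0, 0], [0, 0, 0]], [20, [0, 0, 0], [0, 0, 0]]])

```text
time_s: 8.2
ee_pos: [495.1, -221.9, 137.3]
ee_rot: [179.7, -0.2, -173.1]
force: [-1.2, 8.2, 1.4]
gripper_width: 25.9
gripper_force: 15.0
```

Request:
move_arm(motion=[[20, [0, 0, -0.12], [0, 0, 0]], [20, [0, 0, -0.12], [0, 0, 0]], [20, [0, 0, 0], [0, 0, 0]], [20, [0, 0, 0], [0, 0, 0]]])

```text
time_s: 8.53
ee_pos: [495.4, -221.9, 134.0]
ee_rot: [179.7, -0.2, -173.1]
force: [-5.7, 11.1, 15.4]
gripper_width: 25.6
gripper_force: 15.0
```

```bash
python3 - <<'E'
from h import *
s=grab_frame("scene");p=proj("scene",trap(-72,-30,153))[0];print(p)
o=(int(p[0])-50,int(p[1])-38)
cv2.imwrite("pics/e.png",cv2.resize(s[o[1]:o[1]+75,o[0]:o[0]+100],None,fx=6,fy=6,interpolation=cv2.INTER_CUBIC))
E
```

```text
[298.28527959 180.41910387]
```

View pics/e.png

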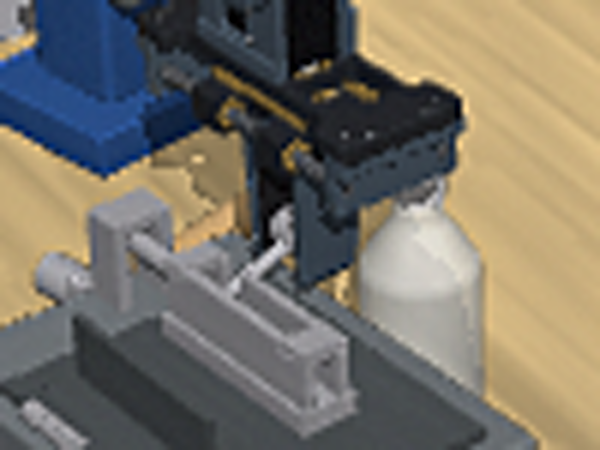

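The bolt reaches through the keeper and the handle is down against its stop, with about 15 N reaction. Letting go and rising.

Request:
move_arm(motion=[[60, [0, 0, 0], [0, 0, 0]], [60, [0, 0, 0], [0, 0, 0]], [60, [0, 0, 0], [0, 0, 0]], [60, [0, 0, 0], [0, 0, 0]], [60, [0, 0, 0], [0, 0, 0]], [60, [0, 0, 0], [0, 0, 0]], [60, [0, 0, 0.3], [0, 0, 0]], [60, [0, 0, 0.8], [0, 0, 0]], [60, [0, 0, 0.9], [0, 0, 0]], [60, [0, 0, 0.9], [0, 0, 0]], [60, [0, 0, 0.9], [0, 0, 0]], [60, [0, 0, 0.9], [0, 0, 0]], [60, [0, 0, 0.9], [0, 0, 0]], [60, [0, 0, 0.9], [0, 0, 0]], [60, [0, 0, 0], [0, 0, 0]]])

```text
time_s: 9.83
ee_pos: [499.2, -225.3, 299.7]
ee_rot: [-179.7, 0.5, -173.1]
force: [0.4, -0.7, 0.0]
gripper_width: 59.9
gripper_force: 0.0
```

```bash
python3 - <<'E'
from h import *
import numpy as np
p=proj("top",[trap(-20-55*np.sin(1.22),-30,134+55*np.cos(1.22)),trap(-20,-30,189)]);print(p)
# collar target pose: grip, TCP at collar z=-10 ; check body clearance to bottle
lx,z=-22.9,168.5
for a in(-30,0,33):
    R,c=spf(a,lx,z)
    T=R*Ro.from_euler('x',180,degrees=True)
    ax=R.apply([0,0,1]);print(a,"grip",c.round(1),"axis",ax.round(3),"TCP",(c-10*ax).round(1),"y",R.apply([0,1,0]).round(3),T.as_euler('xyz',degrees=True).round(2))
    # for both tool y signs; body points box, 60 behind grasp(z=+9) => z>=69, y±89,x±38
    B=[c+R.apply([x,y,69+k]) for x in np.linspace(-38,38,9) for y in np.linspace(-89,89,19) for k in(0,20,40,60)]
    F=[c+R.apply([x,y,k]) for x in(-16,0,16) for y in(-59,59) for k in np.linspace(-10,69,9)]
    bc=np.array([519.9,358.9])
    for nm,P in(("body",B),("fing",F)):
        P=np.array(P);lo=P[P[:,2]<192];print(nm,"min z",P[:,2].min(),"clear to bottle axis below 192:",np.linalg.norm(lo[:,:2]-bc,axis=1).min() if len(lo) else None)
t=cv2.imread("pics/top0.png");hs=cv2.cvtColor(t,cv2.COLOR_BGR2HSV)
m=cv2.inRange(hs,(0,0,190),(180,60,255));m[:245]=0;m[275:]=0;m[:,:145]=0;m[:,180:]=0
x,y,w,h=cv2.boundingRect(m);print((x,y,w,h),onz("top",(x+w/2-.5,y+h/2-.5),190))
s=cv2.imread("pics/scene0.png");hs=cv2.cvtColor(s,cv2.COLOR_BGR2HSV)
m=cv2.inRange(hs,(0,0,150),(180,60,255));m[:274]=0;m[292:]=0;m[:,:395]=0;m[:,425:]=0
x,y,w,h=cv2.boundingRect(m);print((x,y,w,h))
tt=grab_frame("top");cv2.imwrite("pics/f.png",cv2.resize(tt[205:290,320:440],None,fx=5,fy=5,interpolation=cv2.INTER_CUBIC))
E
```

```text
[[394.6327938  264.42997932]
 [393.24349227 242.09726414]]
-30 grip [518.2 244.4 168.5] axis [-0.551 -0.159  0.819] TCP [523.7 246.  160.3] y [0.154 0.946 0.287] [-160.7   -29.78  -19.12]
body min z 180.62153257241704 clear to bottle axis below 192: 179.51503920438398
fing min z 135.44026644647977 clear to bottle axis below 192: 52.61467782146356
0 grip [518.2 244.4 168.5] axis [-0.551 -0.159  0.819] TCP [523.7 246.  160.3] y [-0.277  0.961  0.   ] [180.   -35.    16.06]
body min z 203.22558647460068 clear to bottle axis below 192: None
fing min z 151.13125657549335 clear to bottle axis below 192: 52.62524602077035
33 grip [518.2 244.4 168.5] axis [-0.551 -0.159  0.819] TCP [523.7 246.  160.3] y [-0.661  0.683 -0.312] [159.13 -28.75  54.47]
body min z 178.9390089864823 clear to bottle axis below 192: 132.5658380531278
fing min z 134.18067785566186 clear to bottle axis below 192: 66.96110528573338
(150, 253, 11, 11) [522.38954053 363.70727875 190.        ]
(395, 276, 21, 13)
```

```bash
python3 - <<'E'
from h import *
cur=Ro.from_euler('xyz',[180,0,-173.13],degrees=True)
R,c=spf(-30,-22.9,168.5);T=R*Ro.from_euler('xz',[180,180],degrees=True)
ax=R.apply([0,0,1])
print("target rpy",T.as_euler('xyz',degrees=True),"toolz",T.apply([0,0,1]),"y",T.apply([0,1,0]))
rv=np.degrees((T*cur.inv()).as_rotvec());print(rv/4,np.linalg.norm(rv)/4)
pre=c+95*ax;print(pre,(pre-np.array([496,-222,298]))/25, "60deg about axis units",ax*15)
print(state()['qpos'],state()['ee_pos'])
E
```

```text
target rpy [160.70465726  29.78400984 160.88326222] toolz [ 0.55119119  0.15867639 -0.81915204] y [0.15401071 0.9455333  0.28678822]
[ 3.92041692 -7.87518343 -5.0390044 ] 10.138034731569254
[465.83056575 229.29059957 246.31944421] [-1.20677737 18.05162398 -2.06722223] 60deg about axis units [-8.26786792 -2.38014578 12.28728066]
[-2.54874403e+01  1.32193004e+01  8.48615628e+01 -4.21195364e-03
  8.15797959e+01 -1.22354625e+02] [ 498.37636244 -224.86643656  297.19462512]
```

Request:
move_arm(motion=[[91, [-0.065, 0.91, 0], [0.196, -0.394, -0.252]], [91, [-0.065, 0.91, 0], [0.196, -0.394, -0.252]], [91, [-0.065, 0.91, 0], [0.196, -0.394, -0.252]], [91, [-0.065, 0.91, 0], [0.196, -0.394, -0.252]], [91, [-0.065, 0.91, 0], [0.196, -0.394, -0.252]], [91, [-0.065, 0.91, 0], [0.196, -0.394, -0.252]], [91, [-0.065, 0.91, 0], [0.196, -0.394, -0.252]], [91, [-0.065, 0.91, 0], [0.196, -0.394, -0.252]], [91, [-0.065, 0.91, 0], [0.196, -0.394, -0.252]], [91, [-0.065, 0.91, 0], [0.196, -0.394, -0.252]], [91, [-0.065, 0.91, 0], [0.196, -0.394, -0.252]], [91, [-0.065, 0.91, 0], [0.196, -0.394, -0.252]], [91, [-0.065, 0.91, 0], [0.196, -0.394, -0.252]], [91, [-0.065, 0.91, 0], [0.196, -0.394, -0.252]], [91, [-0.065, 0.91, 0], [0.196, -0.394, -0.252]], [91, [-0.065, 0.91, -0.4], [0.196, -0.394, -0.252]], [91, [-0.065, 0.91, -0.4], [0.196, -0.394, -0.252]], [91, [-0.065, 0.91, -0.4], [0.196, -0.394, -0.252]], [91, [-0.065, 0.91, -0.4], [0.196, -0.394, -0.252]], [91, [-0.065, 0.91, -0.4], [0.196, -0.394, -0.252]]])

```text
time_s: 11.55
ee_pos: [463.6, 230.8, 243.0]
ee_rot: [160.7, 29.7, 160.9]
force: [0.5, -0.3, -0.9]
gripper_width: 91.2
gripper_force: 0.0
```

Request:
move_arm(motion=[[91, [0, 0, 0], [0, 0, 0]], [91, [0, 0, 0], [0, 0, 0]]])

```text
time_s: 11.72
ee_pos: [463.3, 230.6, 242.5]
ee_rot: [161.0, 29.6, 161.2]
force: [-0.1, -0.2, -0.1]
gripper_width: 91.0
gripper_force: 0.0
```

```bash
python3 - <<'E'
from h import *
st=state();p=np.array(st['ee_pos']);T=Ro.from_euler('xyz',st['ee_rot'],degrees=True)
R,c=spf(-30,-22.9,168.5);ax=R.apply([0,0,1]);Tt=R*Ro.from_euler('xz',[180,180],degrees=True)
print(p,st['ee_rot'],st['qpos'].round(1),"in collar frame",R.inv().apply(p-c),"rot err units",np.degrees((Tt*T.inv()).as_rotvec())/4)
s=grab_frame("scene");t=grab_frame("top")
def crop(im,o,w,h,k):return cv2.resize(im[o[1]:o[1]+h,o[0]:o[0]+w],None,fx=k,fy=k,interpolation=cv2.INTER_CUBIC)
cv2.imwrite("pics/g.png",np.hstack([crop(s,(330,195),100,100,4),crop(t,(350,220),80,80,5)]))
E
```

```text
[463.29122195 230.56427746 242.47302089] [160.99711347  29.63313456 161.24212953] [ 30.4  -2.7 120.  -16.4  29.9 -34. ] in collar frame [-4.35503106 -0.28989018 93.04675581] rot err units [ 0.04782561 -0.05628629 -0.05348213]
```

View pics/g.png

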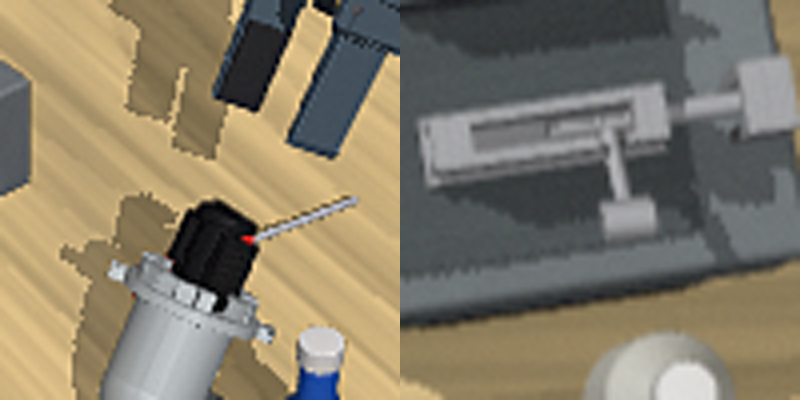

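The handle is down in its notch with the knob at (628,217), and the bolt is in the keeper. The open fingers line up with the collar axis. Checking the finger projection for calibration bias before going on.

```bash
python3 - <<'E'
from h import *
st=state();p=np.array(st['ee_pos']);T=Ro.from_euler('xyz',st['ee_rot'],degrees=True)
o=np.array([330,195])
for v in([-16,45.5,0],[16,45.5,0],[-16,-45.5,0],[16,-45.5,0],[16,59,0],[-16,59,0]):print(v,((proj("scene",p+T.apply(v))[0]-o+.5)*4-.5).round(0))
R,c=spf(-30,-22.9,168.5)
for nm,v in(("cap",[0,0,29]),("tab+",[0,30,16]),("tab-",[0,-30,16]),("fl",[0,0,-20])):print(nm,((proj("scene",c+R.apply(v))[0]-o+.5)*4-.5).round(0))
d=np.array([-0,0,-9])-R.inv().apply(p-c);print("move units",R.apply(d)/25, R.apply([1,0,0]).round(3))
E
```

```text
[-16, 45.5, 0] [281. 138.]
[16, 45.5, 0] [323. 153.]
[-16, -45.5, 0] [214.  97.]
[16, -45.5, 0] [254. 111.]
[16, 59, 0] [333. 159.]
[-16, 59, 0] [291. 145.]
cap [224. 218.]
tab+ [238. 252.]
tab- [195. 221.]
fl [194. 288.]
move units [ 2.33092004  0.64358906 -3.33186599] [ 0.82  -0.284  0.497]
```

Request:
move_arm(motion=[[91, [0.291, 0.08, -0.416], [0, 0, 0]], [91, [0.291, 0.08, -0.416], [0, 0, 0]], [91, [0.291, 0.08, -0.416], [0, 0, 0]], [91, [0.291, 0.08, -0.416], [0, 0, 0]], [91, [0.291, 0.08, -0.416], [0, 0, 0]], [91, [0.291, 0.08, -0.416], [0, 0, 0]], [91, [0.291, 0.08, -0.416], [0, 0, 0]], [91, [0.291, 0.08, -0.416], [0, 0, 0]], [91, [0, 0, 0], [0, 0, 0]], [91, [0, 0, 0], [0, 0, 0]]])

```text
time_s: 12.65
ee_pos: [523.8, 244.8, 161.4]
ee_rot: [160.8, 29.8, 160.8]
force: [1.2, 0.6, 0.5]
gripper_width: 90.7
gripper_force: 0.0
```

```bash
python3 - <<'E'
from h import *
st=state();p=np.array(st['ee_pos']);R,c=spf(-30,-22.9,168.5);print(p,R.inv().apply(p-c),st['ee_rot'])
s=grab_frame("scene");t=grab_frame("top")
def crop(im,o,w,h,k):return cv2.resize(im[o[1]:o[1]+h,o[0]:o[0]+w],None,fx=k,fy=k,interpolation=cv2.INTER_CUBIC)
cv2.imwrite("pics/i.png",crop(s,(330,205),100,100,6))
E
```

```text
[523.77038744 244.81152597 161.3716553 ] [ 0.90526054 -0.763119   -8.98387897] [160.7830131   29.76447997 160.80550095]
```

View pics/i.png

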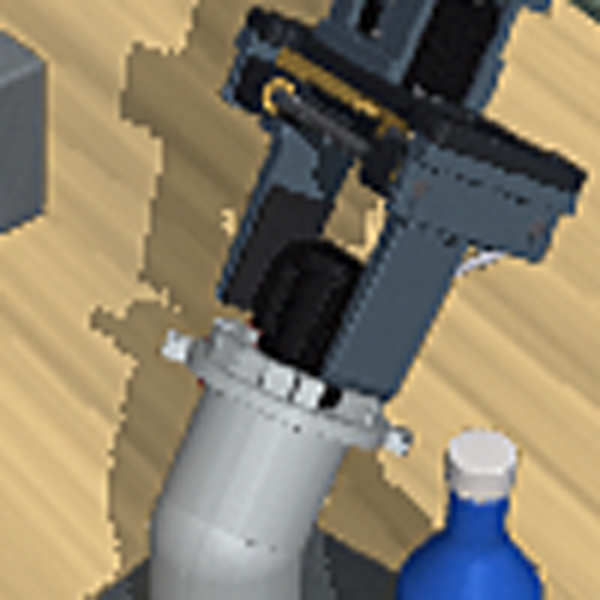

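The fingers straddle the black tabs just above the ring, and the bottle is clear. Squeezing.

Request:
move_arm(motion=[[38, [0, 0, 0], [0, 0, 0]], [38, [0, 0, 0], [0, 0, 0]], [38, [0, 0, 0], [0, 0, 0]], [38, [0, 0, 0], [0, 0, 0]], [38, [0, 0, 0], [0, 0, 0]], [38, [0, 0, 0], [0, 0, 0]], [38, [0, 0, 0], [0, 0, 0]], [38, [0, 0, 0], [0, 0, 0]], [38, [0, 0, 0], [0, 0, 0]], [38, [0, 0, 0], [0, 0, 0]], [38, [0, 0, 0], [0, 0, 0]], [38, [0, 0, 0], [0, 0, 0]]], grip_force=28)

```text
time_s: 13.75
ee_pos: [522.6, 245.3, 161.6]
ee_rot: [160.8, 29.8, 160.9]
force: [-6.1, -4.6, 6.4]
gripper_width: 42.7
gripper_force: 28.1
```

Both tabs are fully pressed at 42.7 mm. Turning 60° about the axis.

Request:
move_arm(motion=[[38, [0, 0, 0], [-0.551, -0.159, 0.819]], [38, [0, 0, 0], [-0.551, -0.159, 0.819]], [38, [0, 0, 0], [-0.551, -0.159, 0.819]], [38, [0, 0, 0], [-0.551, -0.159, 0.819]], [38, [0, 0, 0], [-0.551, -0.159, 0.819]], [38, [0, 0, 0], [-0.551, -0.159, 0.819]], [38, [0, 0, 0], [0, 0, 0]]])

```text
time_s: 14.33
ee_pos: [522.6, 245.9, 161.7]
ee_rot: [175.9, 34.8, -171.1]
force: [-5.6, -2.5, 7.1]
gripper_width: 42.7
gripper_force: 28.1
```

Request:
move_arm(motion=[[38, [0, 0, 0], [-0.551, -0.159, 0.819]], [38, [0, 0, 0], [-0.551, -0.159, 0.819]], [38, [0, 0, 0], [-0.551, -0.159, 0.819]], [38, [0, 0, 0], [-0.551, -0.159, 0.819]], [38, [0, 0, 0], [-0.551, -0.159, 0.819]], [38, [0, 0, 0], [-0.551, -0.159, 0.819]], [38, [0, 0, 0], [-0.551, -0.159, 0.819]], [38, [0, 0, 0], [-0.551, -0.159, 0.819]], [38, [0, 0, 0], [-0.551, -0.159, 0.819]], [38, [0, 0, 0], [0, 0, 0]], [38, [0, 0, 0], [0, 0, 0]]])

```text
time_s: 15.25
ee_pos: [522.3, 246.6, 161.6]
ee_rot: [-160.7, 29.8, -128.7]
force: [-9.0, 0.8, 7.1]
gripper_width: 42.9
gripper_force: 28.1
```

```bash
python3 - <<'E'
from h import *
st=state();p=np.array(st['ee_pos']);R,c=spf(-30,-22.9,168.5)
T=Ro.from_euler('xyz',st['ee_rot'],degrees=True);T0=Ro.from_euler('xyz',[160.8,29.8,160.9],degrees=True)
print(R.inv().apply(p-c),R.inv().apply(np.degrees((T*T0.inv()).as_rotvec())),R.inv().apply(st['torque']),R.inv().apply(st['force']),st['qpos'])
E
```

```text
[-0.73967462  0.80133131 -8.27395287] [1.21058406e-01 2.47809003e-02 6.00036832e+01] [0.16975075 1.18624985 0.04888786] [-4.08085833  1.38933375 10.68799001] [ 28.100855     8.44911272 121.90794651 -24.55513746  16.63467342
 -86.47368425]
```

Request:
move_arm(motion=[[38, [0, 0, 0], [-0.276, -0.08, 0.41]], [38, [0, 0, 0], [0, 0, 0]], [38, [0, 0, 0], [0, 0, 0]]])

```text
time_s: 15.5
ee_pos: [522.2, 246.7, 161.6]
ee_rot: [-159.7, 29.2, -126.6]
force: [-9.0, 1.2, 6.1]
gripper_width: 42.6
gripper_force: 28.1
```

```bash
python3 - <<'E'
from h import *
st=state();p=np.array(st['ee_pos']);R,c=spf(-30,-22.9,168.5)
T=Ro.from_euler('xyz',st['ee_rot'],degrees=True);T0=Ro.from_euler('xyz',[160.8,29.8,160.9],degrees=True)
print(R.inv().apply(np.degrees((T*T0.inv()).as_rotvec())),R.inv().apply(st['torque']),R.inv().apply(st['force']))
s=grab_frame("scene")
cv2.imwrite("pics/j.png",cv2.resize(s[205:305,330:430],None,fx=6,fy=6,interpolation=cv2.INTER_CUBIC))
E
```

```text
[1.24644767e-01 2.58426991e-02 6.19677756e+01] [ 0.16547765  1.14867449 -0.0701537 ] [-4.67982431  1.50402239  9.72196203]
```

View pics/j.png

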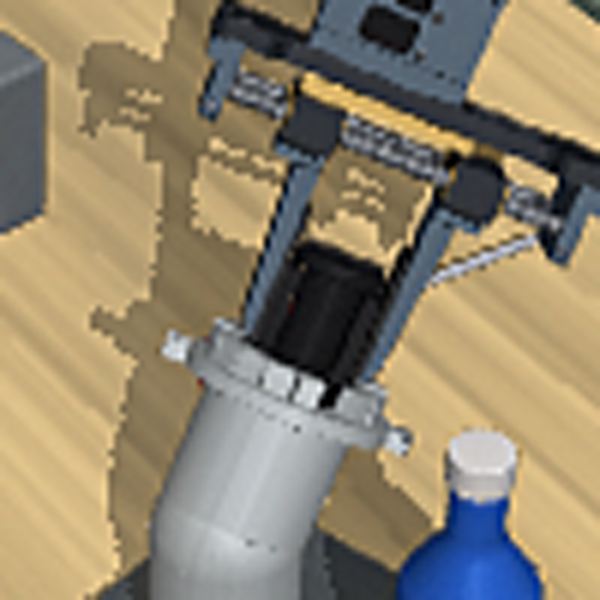

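Request:
move_arm(motion=[[38, [0, 0, 0], [-0.33, -0.095, 0.49]], [38, [0, 0, 0], [0, 0, 0]], [38, [0, 0, 0], [0, 0, 0]]])

```text
time_s: 15.8
ee_pos: [522.2, 246.7, 161.6]
ee_rot: [-158.4, 28.3, -124.0]
force: [-9.0, 0.7, 6.3]
gripper_width: 43.0
gripper_force: 28.1
```

```bash
python3 - <<'E'
from h import *
st=state();R,c=spf(-30,-22.9,168.5)
T=Ro.from_euler('xyz',st['ee_rot'],degrees=True);T0=Ro.from_euler('xyz',[160.8,29.8,160.9],degrees=True)
print(R.inv().apply(np.degrees((T*T0.inv()).as_rotvec())),R.inv().apply(st['torque']),R.inv().apply(st['force']))
E
```

```text
[1.26917063e-01 2.69168472e-02 6.43647476e+01] [ 0.1761526   1.25503367 -0.0638505 ] [-4.41036698  1.10454588  9.99287637]
```

Request:
move_arm(motion=[[38, [0, 0, 0], [-0.276, -0.08, 0.41]], [38, [0, 0, 0], [0, 0, 0]], [38, [0, 0, 0], [0, 0, 0]]])

```text
time_s: 16.05
ee_pos: [522.2, 246.7, 161.6]
ee_rot: [-157.6, 27.6, -122.1]
force: [-9.1, 1.5, 6.0]
gripper_width: 42.6
gripper_force: 28.1
```

```bash
cat > q.py <<'E'
from h import *
st=state();R,c=spf(-30,-22.9,168.5)
T=Ro.from_euler('xyz',st['ee_rot'],degrees=True);T0=Ro.from_euler('xyz',[160.8,29.8,160.9],degrees=True)
print(R.inv().apply(np.degrees((T*T0.inv()).as_rotvec())),R.inv().apply(st['torque']),R.inv().apply(st['force']),st['gripper_width'])
E
python3 q.py
```

```text
[1.43821361e-01 3.06697600e-02 6.61720521e+01] [ 0.21629072  1.20845722 -0.72132941] [-4.88916886  1.73085518  9.73142532] 42.62214575089714
```

The stop shows at about 65–66° of tool turn. I'll back off 4° to sit at the notch and release the tabs.

Request:
move_arm(motion=[[38, [0, 0, 0], [0.275, 0.08, -0.41]], [38, [0, 0, 0], [0.275, 0.08, -0.41]], [38, [0, 0, 0], [0, 0, 0]], [75, [0, 0, 0], [0, 0, 0]], [75, [0, 0, 0], [0, 0, 0]], [75, [0, 0, 0], [0, 0, 0]], [75, [0, 0, 0], [0, 0, 0]], [75, [0, 0, 0], [0, 0, 0]], [75, [0, 0, 0], [0, 0, 0]], [75, [0, 0, 0], [0, 0, 0]]])

```text
time_s: 16.88
ee_pos: [523.3, 246.1, 161.2]
ee_rot: [-159.4, 29.0, -126.2]
force: [-0.9, -0.3, 0.0]
gripper_width: 75.1
gripper_force: 0.0
```

```bash
python3 q.py
```

```text
[3.82966518e-02 4.78144826e-02 6.23785966e+01] [-0.14268092  0.32046605 -0.02770629] [-0.611097   -0.43296171  0.57710526] 75.11003886700209
```

Checking that the tabs sprung out by feeling their width gently (60 mm means out, 51 mm means still in).

Request:
move_arm(motion=[[54, [0, 0, 0], [0, 0, 0]], [54, [0, 0, 0], [0, 0, 0]], [54, [0, 0, 0], [0, 0, 0]], [54, [0, 0, 0], [0, 0, 0]], [54, [0, 0, 0], [0, 0, 0]], [54, [0, 0, 0], [0, 0, 0]], [54, [0, 0, 0], [0, 0, 0]], [54, [0, 0, 0], [0, 0, 0]]], grip_force=3)

```text
time_s: 17.55
ee_pos: [523.0, 246.2, 161.2]
ee_rot: [-159.4, 29.0, -126.2]
force: [-1.6, 0.9, -0.6]
gripper_width: 58.7
gripper_force: 3.0
```

The tabs stop the fingers at 58.7 mm, so they are sprung out in the notches. Opening and withdrawing along the axis.

Request:
move_arm(motion=[[91, [0, 0, 0], [0, 0, 0]], [91, [0, 0, 0], [0, 0, 0]], [91, [0, 0, 0], [0, 0, 0]], [91, [0, 0, 0], [0, 0, 0]], [91, [0, 0, 0], [0, 0, 0]], [91, [-0.276, -0.08, 0.41], [0, 0, 0]], [91, [-0.413, -0.12, 0.614], [0, 0, 0]], [91, [-0.413, -0.12, 0.614], [0, 0, 0]], [91, [-0.413, -0.12, 0.614], [0, 0, 0]], [91, [-0.413, -0.12, 0.614], [0, 0, 0]], [91, [-0.413, -0.12, 0.614], [0, 0, 0]], [91, [-0.413, -0.12, 0.614], [0, 0, 0]], [91, [-0.413, -0.12, 0.614], [0, 0, 0]], [91, [0, 0, 0], [0, 0, 0]], [91, [0, 0, 0], [0, 0, 0]], [91, [0, 0, 0], [0, 0, 0]]])

```text
time_s: 18.88
ee_pos: [443.8, 223.0, 278.1]
ee_rot: [-159.4, 28.9, -126.2]
force: [0.1, -0.5, -0.0]
gripper_width: 91.2
gripper_force: 0.0
```

```bash
python3 - <<'E'
from h import *
s=grab_frame("scene");t=grab_frame("top")
def crop(im,o,w,h,k):return cv2.resize(im[o[1]:o[1]+h,o[0]:o[0]+w],None,fx=k,fy=k,interpolation=cv2.INTER_CUBIC)
cv2.imwrite("pics/k.png",np.hstack([crop(s,(330,215),100,100,4),crop(t,(170,215),100,100,4)]))
E
```

```text
(no output)
```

View pics/k.png

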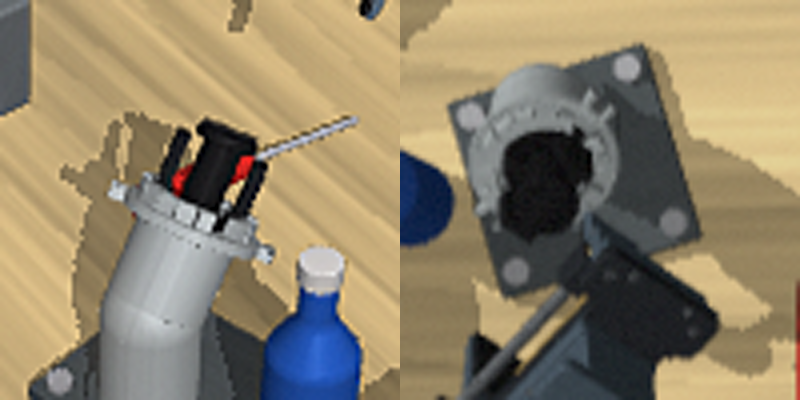

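The tabs, at (178,155) and (255,185) in the scene view, are sprung out and in line with the double ribs at (120,190) and (265,252). The bottle is undisturbed and the gripper is clear. Handing in.

```bash
python3 -c "
from workcell import *
print(job_done())"
```

```text
the job is handed in; nothing more can be done
None
```

I handed the job in at about 19 s; no verdict came back. The hatch bolt is fully across with its handle down, the collar is locked at the open notches with both tabs sprung out, and the gripper is clear. No bystander looked disturbed in the views I checked.

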